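# Key the grinder interlock and hold the dead-man paddle

### The job

Get the bench grinder ready for its test run: take the red interlock plug out of the grey parking dock, put it into the yellow socket and push it down fully home, so that its head sits flush on the socket, and let go of it. Then press the spring-loaded dead-man paddle down with the fingertips to its middle position, with its yellow tip line inside the green band of the scale, never down into the red, and finish while still holding it there. Leave the blue plug in the dock and the other things on the bench where they are.

Things in the scene. Friction and masses are not known exactly. Their poses are not given: they have to be found in the camera images.
- red_plug: loose red interlock plug, about 90 g, upright in the dock: a round steel stem 20 mm in diameter and 32 mm long (chamfered foot) below a round red plastic head 34 mm in diameter and 36 mm tall. Origin at the centre of the stem's foot, z up along the plug; the head spans z = 32 to 68 mm
- blue_plug: identical plug with a blue head, in the dock's other hole; a bystander to be left there
- dock: grey parking dock, fixed: a block 70 mm (its x) x 150 mm (its y) x 40 mm high, with two 23 mm through holes at y = -40 and +40 mm. Origin at the centre of its underside. Parked plugs hang by their heads on its top, the stem's foot 8 mm above the bench. Which plug is in which hole varies
- socket: yellow interlock socket, fixed: a block 90 x 90 x 50 mm high with one round hole in the middle of its top, 23 mm in diameter with a 2 mm chamfer; thin base flange 120 x 120 mm. Origin at the centre of its underside
- socket_mouth (a point): centre of the socket's hole in the plane of its top face, 50 mm above the bench; z up
- contact (a joint): copper carriage inside the socket's hole: metres pushed down. At 0 its face is 22 mm below the socket's top, so a plug merely dropped in stands with its head 10 mm proud. It moves 10 mm down (0.010: head flush on the socket) when pushed with more than about 8 N (up to 20 N if gripped off-centre) and stays by friction where it is left; no spring
- paddle_base: fixed blue base of the dead-man paddle, 150 mm (its x) x 110 mm (its y) x 12 mm. Origin at the centre of its underside. The paddle's hinge is at x = +60 mm, 35 mm above the bench, its axis along y; the free end is towards -x
- scale (a point): middle of the green band, between the two upright scale posts (16 mm wide, tops 86 mm above the bench) that stand 34 to 50 mm to either side of the centre line beside the paddle's free end (base x = -48 mm). Posts are white, green from 50 to 63 mm above the bench (middle position), red below 39 mm. The paddle's yellow tip line is the pointer
- paddle (a joint): dead-man paddle, a black plate 50 mm wide, 10 mm thick, reaching 117 mm from its hinge: radians pressed down. 0 = released (slopes up 0.40 rad to its free end), 0.40 = level on its stop. Green band 0.14 to 0.26, middle 0.20; red from 0.36. A spring pushes it back up once let go: at paddle_press it takes about 4 N to start, 9 N at 0.20, 13 N at the stop
- paddle_press (a point): grey patch on the paddle's upper face where to press, 85 mm from the hinge, on the centre line, 25 mm from the yellow tip line at 110 mm; about 73 mm above the bench when released, about 17 mm lower at 0.20; moves with the paddle
- spanner: loose bystander: steel spanner 170 mm long lying flat; origin under its middle
- screwdriver: loose bystander: screwdriver 190 mm long lying flat; origin under its middle
- spare_wheel: loose bystander: grey grinding wheel, 150 mm diameter, 20 mm thick, lying flat; origin at the centre of its underside
- nut_tray: loose bystander: orange open tray of nuts, 100 x 140 x 35 mm; origin at the centre of its underside
- oil_can: loose bystander: upright can, 60 mm diameter, 150 mm tall, green label; origin at the centre of its underside
- battery: loose bystander: cordless-tool battery pack, black with orange top, 115 x 75 x 67 mm; origin at the centre of its underside

How it is judged:
On the way, in this order (a step that is already met when the one before it is completed fails the run):
1. the red plug is out of the dock: its foot above the height of the dock's top (height (world z) of red_plug above 0.042 m), for 0.1 s.
2. the red plug stands fully home in the yellow socket and the fingers have let go of it (value of joint contact above 0.008 m and horizontal distance between red_plug and socket_mouth below 0.004 m and z of red_plug in the frame of socket_mouth below -0.0295 m and angle between red_plug's own z axis and vertical below 0.12 rad and contact force between the fingers and red_plug below 0.1 N), for 0.2 s.
3. the fingers hold the paddle pressed in the green band (value of joint paddle between 0.13 and 0.27 rad and contact force between the fingers and paddle above 2.5 N), for 0.3 s.
At the end, for the whole second after the job is handed in: Red plug home in the yellow socket (carriage 8+ of 10 mm, head within 2.5 mm of flush, tilt under 0.12 rad); fingers hold the paddle at 0.13-0.27 rad with over 2.5 N through the last second; blue plug moved under 12 mm (upright), other bystanders under 30 mm (all of step 3 and value of joint contact above 0.008 m and horizontal distance between red_plug and socket_mouth below 0.004 m and z of red_plug in the frame of socket_mouth below -0.0295 m and angle between red_plug's own z axis and vertical below 0.12 rad and distance of blue_plug from where it was at the start of the episode below 0.012 m and angle between blue_plug's own z axis and vertical below 0.2 rad and distance of each of spanner, screwdriver, spare_wheel, nut_tray, oil_can, battery from where it was at the start of the episode below 0.03 m); the arm keeps its last pose, push and grip.
It fails at once if the paddle is pushed down into the red (0.36 rad or more) (value of joint paddle above 0.36 rad).
It fails at once if the blue plug is taken out of its place (moved over 15 mm) (distance of blue_plug from where it was at the start of the episode above 0.015 m).
It fails at once if a bystander is pushed over 40 mm from its place (distance of any of spanner, screwdriver, spare_wheel, nut_tray, oil_can, battery from where it was at the start of the episode above 0.04 m).
It also fails if it takes over 48 s, if anything falls off the work surface, if the arm or the gripper's body presses on something with over 40 N, if the wrist force passes 120 N, or if a joint passes its speed limit or range.

### The arm

A 6-joint arm with a two-finger parallel gripper is mounted at the origin on the work surface. World frame = base frame: x ahead of the robot, y to its left, z up, the work surface at z = 0. Lengths are in m, angles in rad, forces in N, time in s.
With the tool pointing down it reaches from about 0.35 to 0.975 m from the base axis. Payload 4.9 kg.
Tool frame: the origin (TCP) lies between the finger pads; the fingertips stand 25 mm ahead of it and the grasp point (between the pads) lies 6 mm ahead of it (ctrl.tip_reach is the distance from the TCP to the fingertips, in m); z points along the fingers, y is the direction in which the jaws open and shut (so a half turn about z gives the same grasp; the last joint's range is limited). The gripper opens to 85 mm and grips with 20 to 120 N. Pads are 22 mm wide; open, the fingers measure 114 mm over their backs; the gripper's body (76 mm by 85 mm) begins 54 mm behind the grasp point. The pads swing forward as they close: fully open they stand 13 mm farther back than shut.
Start: joints at [1.086, 0.053, 1.613, -0, 1.476, -0.119], TCP at [0.224, 0.584, 0.256] pointing down, gripper open.
Joint ranges: [-3.01, 3.01], [-1.01, 2.22], [0.06, 2.58], [-1.02, 4.17], [0.09, 2.62], [-3.14, 3.14]. Speed limits (rad/s): [2.57, 2.57, 3.14, 3.14, 3.14, 3.14].

### API

Orientations are given as a rotation vector (axis times angle).
In Python, from station import get_obs, get_image, camera_params, order, ctrl gives the robot as it stands.
- The arm moves only by the tool move_arm, never from a script. Its argument "deltas" is one flat list of numbers, 5 for each row, row after row: the opening, from -1 (shut) to 1 (fully open), so that 0 is half open, then the shift along the tool's x, y, z in m, then the turn about the tool's z in degrees. In form: [fingers, tx, ty, tz, turn, fingers, tx, ty, tz, turn, ...]. A call has 1 to 10 rows; each row is the pose to reach, as a shift and turn from the pose measured when the call began, along the tool's axes at that moment; what a row does not reach only later rows make up. A row lasts 1/10 s, in which the tool goes at most 50 mm and 8.59 degrees, less where a joint would pass 70% of its speed; a pose out of reach is approached as far as the arm can. A call with a gripper value outside its range is refused whole. The fingers move at their own pace and stop on an object; "force" is the grip in N (left out, the last holds). Time passes only in rows, so rows that repeat a pose let the fingers close. It gives the time, the measured TCP pose, the force and the opening at its end, in the units of the state.
- get_obs(): the state, without advancing time (a new reading comes with each control period).
- get_image(name): name is "scene" or "top"; returns the picture (384x512x3 uint8, red, green, blue); there is no depth.
- camera_params(name): a dict with "camera_matrix" (3x3 intrinsics, pixels), "extrinsics" (4x4, takes a point from camera to world coordinates). Camera axes: x right, y up, looking along -z (the intrinsics and any distortion apply to the point x, -y, -z); pixel columns grow to the right and rows downward; lengths in m; the calibration is good to about 2 mm. A picture is of the moment at which its call begins. camera_params takes no time and is no camera call.
- order.finish_job(): hands the job in, once; it reports no verdict.
The state is a dict: "t": time; "q": joint angles; "dq": joint speeds; "effort": joint torques, N m; "tool_pos": TCP position; "tool_rot": TCP orientation; "contact_force": force on the tool from outside, world axes, zero at the start; "wrist_torque": the same for the moment, N m; "opening": finger opening in m.
Only numpy, scipy, OpenCV 4.12 (cv2) and the standard library are available. Lean on these libraries where they do the work, as an engineer would, in place of code of your own. Each camera call takes 0.05 s, during which the arm holds its last target. There are 200 camera calls.

## Working session

There is one attempt and no reset: what is moved stays moved. The work goes in short steps, Python scripts to look and compute and a tool call to move; the robot and the scene stay as the last step left them, time stands still between calls to the robot, and variables do not carry over. Pictures are saved under pics/ and viewed, about 8 in all and at most 12, crops included, and the job is handed in when it is done.

Besides the shell and the picture viewer there is one more tool, called after ">>>" as name(argument=value, ...), one argument or row to a line, values as JSON. move_arm: Moves the arm, as the interface text tells. Its arguments: {"type":"object","properties":{"deltas":{"type":"array"},"force":{"type":"number"}},"required":["deltas"]}

```bash
mkdir -p pics; cat > h.py <<'E'
import numpy as np, cv2
from station import get_obs, get_image, camera_params, order, ctrl
def ray(n,u,v):
    p=camera_params(n);K=np.array(p["camera_matrix"]);T=np.array(p["extrinsics"])
    d=np.linalg.solve(K,[u,v,1.]);d=np.array([d[0],-d[1],-d[2]])
    return T[:3,3],T[:3,:3]@d
def atz(n,u,v,z):
    o,d=ray(n,u,v);return o+d*(z-o[2])/d[2]
def proj(n,P):
    p=camera_params(n);K=np.array(p["camera_matrix"]);T=np.array(p["extrinsics"])
    c=T[:3,:3].T@(np.array(P,float)-T[:3,3]);q=K@[c[0],-c[1],-c[2]];return q[:2]/q[2]
def snap(n,f,crop=None,s=1):
    im=get_image(n)[:,:,::-1]
    cv2.imwrite('pics/raw_'+f,im)
    if crop: x0,y0,x1,y1=crop;im=im[y0:y1,x0:x1]
    cv2.imwrite('pics/'+f,cv2.resize(im,None,fx=s,fy=s,interpolation=cv2.INTER_CUBIC))
E
python3 - <<'E'
from h import *
snap('top','t1.png',s=1.5);snap('scene','s1.png',s=1.5)
for n in('top','scene'):
  p=camera_params(n);print(n,p)
print(get_obs())
E
```

```text
top {'camera_matrix': array([[384.51248219,   0.        , 252.80785132],
       [  0.        , 384.51248219, 190.94496157],
       [  0.        ,   0.        ,   1.        ]]), 'extrinsics': array([[-2.17373493e-02,  9.97107466e-01, -7.28298640e-02,
         4.72970385e-01],
       [-9.99763195e-01, -2.17539546e-02,  5.65307139e-04,
        -6.37840345e-03],
       [-1.02066559e-03,  7.28249058e-02,  9.97344219e-01,
         1.32024774e+00],
       [ 0.00000000e+00,  0.00000000e+00,  0.00000000e+00,
         1.00000000e+00]])}
scene {'camera_matrix': array([[477.5451122 ,   0.        , 254.5781005 ],
       [  0.        , 477.5451122 , 197.51630486],
       [  0.        ,   0.        ,   1.        ]]), 'extrinsics': array([[ 2.20678711e-01, -7.05564830e-01,  6.73408626e-01,
         1.51540005e+00],
       [ 9.75345531e-01,  1.58636962e-01, -1.53412549e-01,
        -2.48626015e-01],
       [ 1.41500023e-03,  6.90660977e-01,  7.23177304e-01,
         1.09707161e+00],
       [ 0.00000000e+00,  0.00000000e+00,  0.00000000e+00,
         1.00000000e+00]])}
{'t': 0.1, 'q': array([ 1.08602312e+00,  5.32578778e-02,  1.61416063e+00, -1.17372527e-05,
        1.47601634e+00, -1.19011520e-01]), 'dq': array([ 0.00080326, -0.00013871, -0.00327274, -0.0025617 , -0.00094761,
       -0.00150841]), 'effort': array([ 6.41550760e-04, -3.94901454e+01, -3.71365607e+01, -1.40291763e-04,
        3.86935193e-03, -2.07029572e-06]), 'tool_pos': array([0.22330114, 0.58318682, 0.25520401]), 'tool_rot': array([-5.71240320e-01, -3.08867449e+00,  2.76782144e-03]), 'contact_force': array([-0.75980038, -0.81274984,  0.45835721]), 'wrist_torque': array([-0.01397867, -0.04037635,  0.01267254]), 'opening': 0.08548161923606656}
```

View pics/t1.png

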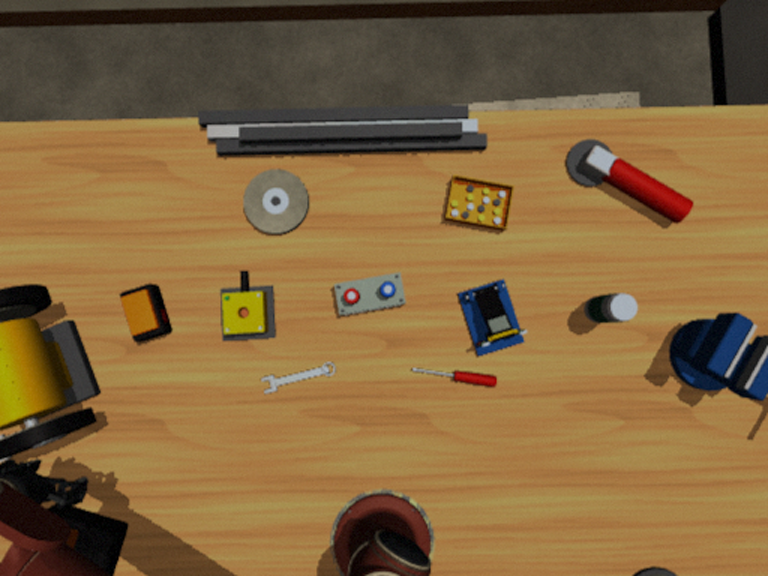

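View pics/s1.png

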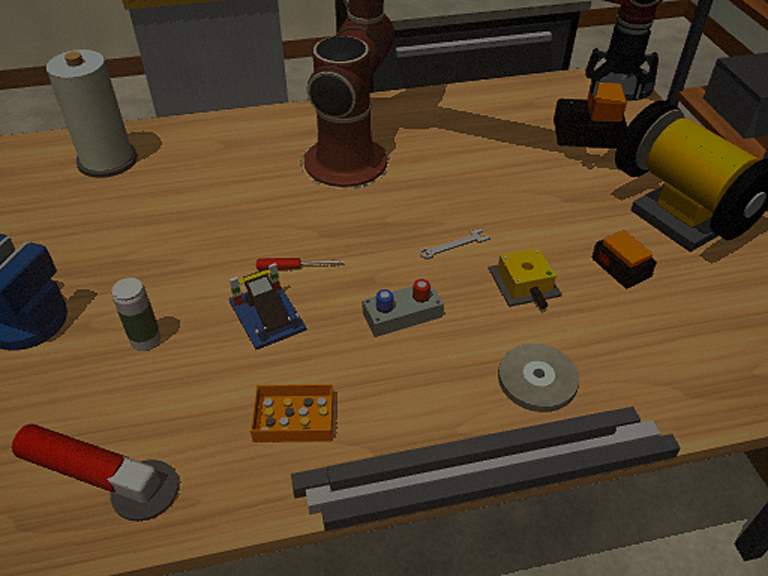

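The top view shows the red plug at about (351,297), blue at (388,289), the socket hole at (244,312) and the paddle patch at (499,325), all in 1.5x pixels. The scene view agrees. I'll enlarge both.

```bash
python3 - <<'E'
from h import *
a=cv2.imread('pics/raw_t1.png');b=cv2.imread('pics/raw_s1.png')
f=lambda im,x,y,w,h,s:cv2.resize(im[y:y+h,x:x+w],None,fx=s,fy=s,interpolation=cv2.INTER_CUBIC)
A=np.hstack([f(a,140,175,60,60,5),f(a,215,175,65,60,5),f(a,300,180,55,60,5)])[:, :800]
B=np.hstack([f(b,320,160,60,50,5),f(b,235,175,65,50,5),f(b,145,170,35,50,5)])
B=np.hstack([f(b,320,160,60,60,5),f(b,235,165,65,60,5)])
C=f(b,145,170,55,60,5)
A=np.hstack([f(a,140,175,50,60,5),f(a,217,175,60,60,5),f(a,302,180,50,60,5)])
B=np.hstack([f(b,325,160,50,60,5),f(b,240,168,60,60,5),f(b,150,172,50,60,5)])
cv2.imwrite('pics/c1.png',np.vstack([A,B]))
E
```

```text
(no output)
```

View pics/c1.png

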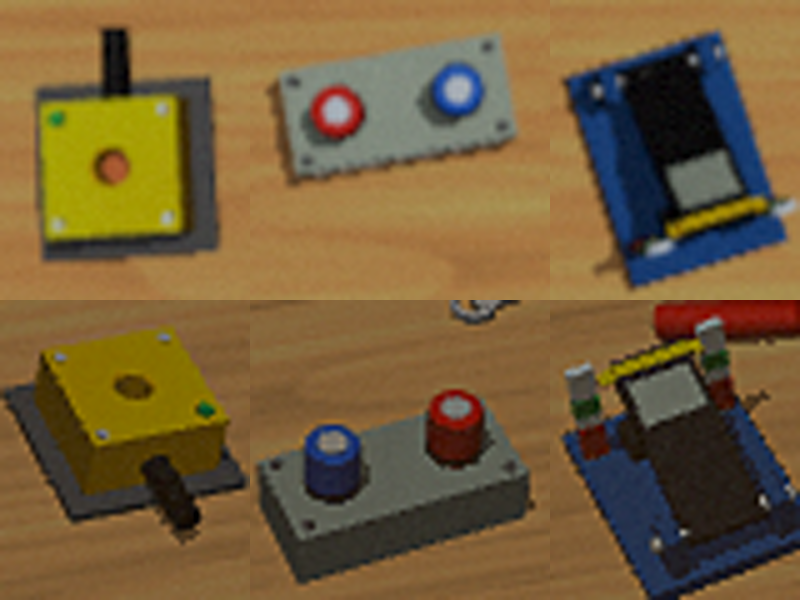

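The crops show the hole, caps, patch and yellow line clearly. Next I triangulate from both views.

```bash
cat >> h.py <<'E'
def tri(a,b):
    o1,d1=ray('top',*a);o2,d2=ray('scene',*b);d1/=np.linalg.norm(d1);d2/=np.linalg.norm(d2)
    A=np.c_[d1,-d2];s=np.linalg.lstsq(A,o2-o1,rcond=None)[0];p,q=o1+s[0]*d1,o2+s[1]*d2
    return (p+q)/2,np.linalg.norm(p-q)
E
python3 - <<'E'
from h import *
np.set_printoptions(precision=4,suppress=True)
T=lambda x,y,px:((x-px[0]+.5)/5-.5+px[1],(y+.5)/5-.5+px[2])
t=[(0,140,175),(250,217,175),(550,302,180)]
s=[(0,325,160-60),(250,240,168-60),(550,150,172-60)]
for nm,i,a,b,z in [('hole',0,(112,167),(133,386),.05),('red',1,(337,110),(457,407),.076),('blue',1,(456,90),(333,440),.076),('patch',2,(705,178),(668,393),.073),('y+',2,(670,229),(703,346),.085),('y-',2,(768,204),(606,379),.085)]:
    A=T(*a,t[i]);B=T(*b,s[i]);print(nm,*tri(A,B),atz('top',*A,z),atz('scene',*B,z))
c=[atz('top',*T(*p,t[2]),.006)for p in[(566,80),(716,33),(787,237),(632,285)]];print(np.array(c),np.mean(c,0))
c=[atz('top',*T(*p,t[1]),.04)for p in[(278,76),(496,36),(516,136),(293,178)]];print(np.array(c),np.mean(c,0))
c=[atz('top',*T(*p,t[0]),.05)for p in[(42,100),(179,97),(183,233),(48,240)]];print(np.array(c),np.mean(c,0))
E
```

```text
hole [0.5158 0.2942 0.0465] 0.001156209525128732 [0.5158 0.2939 0.05  ] [0.519  0.2918 0.05  ]
red [0.5467 0.054  0.0752] 0.0007233101546230914 [0.5468 0.0543 0.076 ] [0.5475 0.0533 0.076 ]
blue [ 0.5579 -0.0243  0.0756] 0.00239539903718934 [ 0.5581 -0.0232  0.076 ] [ 0.558  -0.0256  0.076 ]
patch [ 0.4797 -0.2634  0.0742] 0.00017411262140685246 [ 0.4797 -0.2636  0.073 ] [ 0.4784 -0.2635  0.073 ]
y+ [ 0.4475 -0.2386  0.0777] 0.0005452084926167585 [ 0.4476 -0.2375  0.085 ] [ 0.4552 -0.2384  0.085 ]
y- [ 0.4625 -0.3005  0.0778] 0.003964115367773415 [ 0.4622 -0.3008  0.085 ] [ 0.4707 -0.2983  0.085 ]
[[ 0.5491 -0.1847  0.006 ]
 [ 0.5791 -0.2886  0.006 ]
 [ 0.4388 -0.3317  0.006 ]
 [ 0.4086 -0.2251  0.006 ]] [ 0.4939 -0.2575  0.006 ]
[[ 0.5725  0.095   0.04  ]
 [ 0.5962 -0.0512  0.04  ]
 [ 0.529  -0.0629  0.04  ]
 [ 0.5043  0.0861  0.04  ]] [0.5505 0.0167 0.04  ]
[[0.5612 0.3401 0.05  ]
 [0.5612 0.2494 0.05  ]
 [0.4713 0.2474 0.05  ]
 [0.4687 0.3363 0.05  ]] [0.5156 0.2933 0.05  ]
```

```bash
cat >> h.py <<'E'
from scipy.spatial.transform import Rotation as Ro
def go(P,yaw=None):
    """tool-axes shift (mm) and turn (deg) so TCP gets to P, tool y along world yaw deg"""
    o=get_obs();R=Ro.from_rotvec(o['tool_rot']).as_matrix();d=R.T@(np.array(P)-o['tool_pos'])
    y=np.degrees(np.arctan2(R[1,1],R[0,1]));tu=None if yaw is None else (y-yaw+90)%180-90
    print('t',o['t'],'pos',o['tool_pos'].round(4),'yaw',y.round(2),'tilt',R[2,2].round(4),'open',o['opening'].round(4),'F',o['contact_force'].round(1));print('mm',(d*1e3).round(1),'turn',tu)
E
python3 -c "
from h import *
go([.547,.054,.15],8);print(ctrl.tip_reach)"
```

```text
Traceback (most recent call last):
  File "h.py", line 26, in go
    print('t',o['t'],'pos',o['tool_pos'].round(4),'yaw',y.round(2),'tilt',R[2,2].round(4),'open',o['opening'].round(4),'F',o['contact_force'].round(1));print('mm',(d*1e3).round(1),'turn',tu)
                                                                                                 ^^^^^^^^^^^^^^^^^^
AttributeError: 'float' object has no attribute 'round'
```

```bash
sed -i "s/o\['opening'\].round(4)/round(o['opening'],4)/" h.py
python3 -c "
from h import *
go([.547,.054,.15],8);print(ctrl.tip_reach)"
```

```text
t 0.1 pos [0.2233 0.5832 0.2552] yaw 69.04 tilt -1.0 open 0.0855 F [-0.8 -0.8  0.5]
mm [-491.6 -378.2  105.8] turn 61.043474298247304
0.025
```

>>> move_arm(
  deltas=[0.6,-33,-25,0,6,0.6,-0.066,-0.05,0,12,0.6,-0.1,-0.076,0,18,0.6,-0.133,-0.1,0,24,0.6,-0.165,-0.126,0,30,0.6,-0.2,-0.152,0,36,0.6,-0.23,-0.177,0,42,0.6,-0.265,-0.203,0,48,0.6,-0.3,-0.228,0,54,0.6,-0.33,-0.255,0,61],
  force=80,
)

```text
t: 1.1
tool_pos: [0.4409, 0.2253, 0.2552]
tool_rot: [2.066, 2.366, -0.003]
contact_force: [1.2, -0.0, 1.0]
opening: 0.0678
```

My first row said -33 where I meant -0.033. The per-row cap limited it and the arm ended up where planned.

```bash
python3 -c "
from h import *
go([.547,.054,.15],8)"
```

```text
t 1.1 pos [0.4409 0.2253 0.2552] yaw 7.75 tilt -1.0 open 0.0678 F [ 1.2 -0.   1. ]
mm [-183.9   82.2  105.4] turn -0.24571559941915666
```

>>> move_arm(
  deltas=[0.6,-0.037,0.016,0.02,0,0.6,-0.074,0.033,0.04,0,0.6,-0.11,0.049,0.06,0,0.6,-0.147,0.066,0.08,0,0.6,-0.184,0.082,0.105,0,0.6,-0.184,0.082,0.105,0,0.6,-0.184,0.082,0.105,0],
)

```text
t: 1.8
tool_pos: [0.5462, 0.0532, 0.149]
tool_rot: [-2.067, -2.363, 0.006]
contact_force: [0.2, 0.8, 1.0]
opening: 0.0683
```

```bash
python3 - <<'E'
from h import *
go([.547,.054,.068],8)
a=get_image('top')[:,:,::-1];b=get_image('scene')[:,:,::-1]
f=lambda im,x,y,w,h,s:cv2.resize(im[y:y+h,x:x+w],None,fx=s,fy=s,interpolation=cv2.INTER_CUBIC)
cv2.imwrite('pics/c2.png',np.hstack([f(a,195,140,100,100,4),f(b,225,120,100,100,4)]))
E
```

```text
t 1.8 pos [0.5462 0.0532 0.149 ] yaw 7.65 tilt -1.0 open 0.0683 F [0.2 0.8 1. ]
mm [ 0.7  1.2 81. ] turn -0.3530860455843481
```

View pics/c2.png

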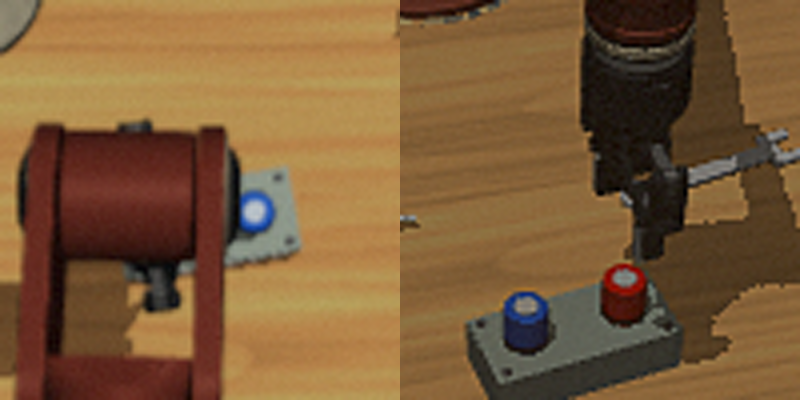

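The arm covers the plug in the top view. In the scene view the fingers stand straddling the red head at about (625,280), so I descend.

>>> move_arm(
  deltas=[0.6,0.001,0.001,0.02,0,0.6,0.001,0.001,0.04,0,0.6,0.001,0.001,0.06,0,0.6,0.001,0.001,0.081,0,0.6,0.001,0.001,0.081,0,0.6,0.001,0.001,0.081,0],
)

```text
t: 2.5
tool_pos: [0.5477, 0.0564, 0.0709]
tool_rot: [2.063, 2.368, -0.001]
contact_force: [-1.1, -0.9, 0.2]
opening: 0.0684
```

>>> move_arm(
  deltas=[-1,0,0,0,0,-1,0,0,0,0,-1,0,0,0,0,-1,0,0,0,0,-1,0,0,0,0,-1,0,0,0,0,-1,0,0,0,0,-1,0,0,0,0],
  force=80,
)

```text
t: 3.3
tool_pos: [0.5485, 0.0565, 0.073]
tool_rot: [2.062, 2.367, 0.0]
contact_force: [-4.1, 1.0, 6.7]
opening: 0.0319
```

>>> move_arm(
  deltas=[-1,0,0,-0.02,0,-1,0,0,-0.045,0,-1,0,0,-0.07,0,-1,0,0,-0.07,0,-1,0,0,-0.07,0],
)

```text
t: 3.8
tool_pos: [0.5486, 0.0566, 0.1433]
tool_rot: [2.062, 2.367, 0.002]
contact_force: [-0.2, 0.1, -1.7]
opening: 0.0321
```

```bash
python3 - <<'E'
from h import *
go([.516,.293,.143])
a=get_image('scene')[:,:,::-1]
cv2.imwrite('pics/c3.png',cv2.resize(a[100:220,220:350],None,fx=4,fy=4,interpolation=cv2.INTER_CUBIC))
go([.516,.293,.143])
E
```

```text
t 3.8 pos [0.5486 0.0566 0.1433] yaw 7.88 tilt -1.0 open 0.0321 F [-0.2  0.1 -1.7]
mm [ 2.386e+02  1.000e-01 -1.000e-01] turn None
t 3.85 pos [0.5477 0.0566 0.1419] yaw 7.87 tilt -1.0 open 0.0318 F [-0.4  0.3 -0.5]
mm [238.5   1.   -1.4] turn None
```

View pics/c3.png

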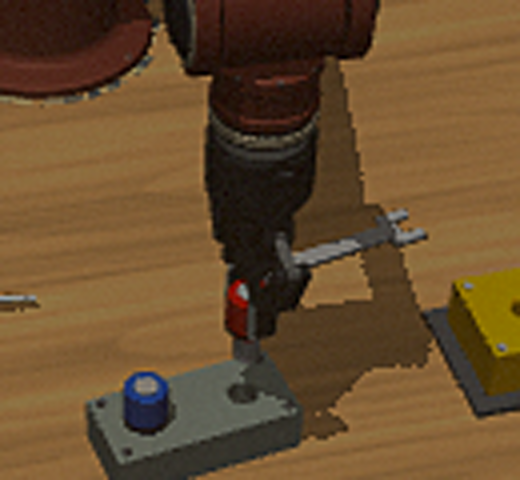

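Red plug is in hand, out of the dock, with the stem vertical at about (245,345). The dock hole is empty at (243,392) and blue is undisturbed. Now over to the socket.

>>> move_arm(
  deltas=[-1,-0.025,0,-0.01,0,-1,-0.055,0,-0.01,0,-1,-0.085,0,-0.01,0,-1,-0.115,0,-0.01,0,-1,-0.145,0,-0.01,0,-1,-0.175,0,-0.01,0,-1,-0.205,0,-0.01,0,-1,-0.225,0.001,-0.01,0,-1,-0.238,0.001,-0.005,0,-1,-0.238,0.001,0,0],
)

```text
t: 4.85
tool_pos: [0.5811, -0.1799, 0.1409]
tool_rot: [-2.065, -2.367, 0.001]
contact_force: [-1.0, 0.2, -0.5]
opening: 0.032
```

I used the wrong sign on x and went 0.24 m the other way. The foot was at about 88 mm over the blue plug's 76 mm, and no contact force showed. I go back higher.

>>> move_arm(
  deltas=[-1,0,0,-0.03,0,-1,0.03,0,-0.04,0,-1,0.07,0,-0.04,0,-1,0.11,0,-0.04,0,-1,0.155,0,-0.04,0,-1,0.2,0,-0.04,0,-1,0.245,0,-0.04,0,-1,0.285,0,-0.04,0,-1,0.325,0,-0.04,0,-1,0.35,0,-0.04,0],
)

```text
t: 5.85
tool_pos: [0.5317, 0.1705, 0.1797]
tool_rot: [-2.06, -2.369, 0.002]
contact_force: [0.6, -0.4, -0.3]
opening: 0.0321
```

```bash
python3 - <<'E'
from h import *
go([.517,.295,.142])
E
```

```text
t 5.85 pos [0.5317 0.1705 0.1797] yaw 7.99 tilt -1.0 open 0.0321 F [ 0.6 -0.4 -0.3]
mm [125.3   2.8  37.8] turn None
```

>>> move_arm(
  deltas=[-1,0.03,0.001,0.005,0,-1,0.065,0.002,0.01,0,-1,0.095,0.003,0.015,0,-1,0.115,0.003,0.025,0,-1,0.125,0.003,0.038,0,-1,0.125,0.003,0.038,0,-1,0.125,0.003,0.038,0],
)

```text
t: 6.55
tool_pos: [0.5164, 0.2943, 0.1407]
tool_rot: [-2.059, -2.369, 0.006]
contact_force: [-0.7, -0.5, -1.7]
opening: 0.0319
```

```bash
python3 - <<'E'
from h import *
go([.517,.295,.142])
a=get_image('scene')[:,:,::-1];b=get_image('top')[:,:,::-1]
f=lambda im,x,y,w,h,s:cv2.resize(im[y:y+h,x:x+w],None,fx=s,fy=s,interpolation=cv2.INTER_CUBIC)
cv2.imwrite('pics/c4.png',np.hstack([f(a,315,110,65,100,6),f(b,135,160,65,100,6)]))
print(proj('scene',[.5165,.293,.05]),proj('scene',[.517,.294,.078]))
E
```

```text
t 6.55 pos [0.5164 0.2943 0.1407] yaw 8.01 tilt -1.0 open 0.0319 F [-0.7 -0.5 -1.7]
mm [ 0.6  0.7 -1.3] turn None
[351.27365454 176.19875897] [352.95741617 169.78163006]
```

View pics/c4.png

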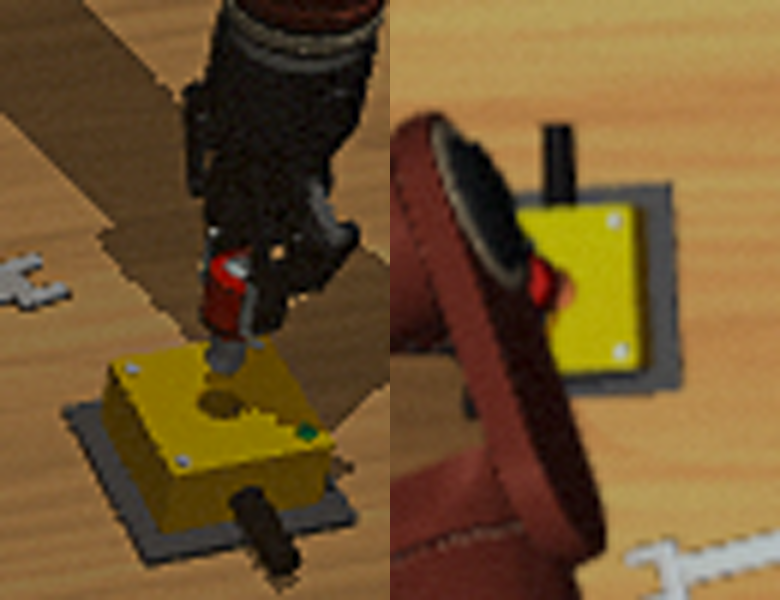

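```bash
python3 - <<'E'
from h import *
r=lambda x,y:((x+.5)/6-.5+315,(y+.5)/6-.5+110)
h=atz('scene',*r(221,404.5),.05)
for z in(.074,.078):
  for c in [(225.5,365),(224,366)]: print(z,atz('scene',*r(*c),z),'hole',h)
# top view rightmost head edge (551,281): predicted head edge for plug at TCP xy
R=lambda x,y:((x-390+.5)/6-.5+135,(y+.5)/6-.5+160)
for z in (.12,.14,.145): print(z,atz('top',*R(554,281),z))
E
```

```text
0.074 [0.51528823 0.29266383 0.074     ] hole [0.52005712 0.29213408 0.05      ]
0.074 [0.51583732 0.29162586 0.074     ] hole [0.52005712 0.29213408 0.05      ]
0.078 [0.51919846 0.2905475  0.078     ] hole [0.52005712 0.29213408 0.05      ]
0.078 [0.51974541 0.28951359 0.078     ] hole [0.52005712 0.29213408 0.05      ]
0.12 [0.51839505 0.27763201 0.12      ]
0.14 [0.51763813 0.27289948 0.14      ]
0.145 [0.5174489  0.27171635 0.145     ]
```

In the scene view the foot (225,365) sits over the hole (221,404), within about 1–2 mm. I shift 1 mm in x and y and descend part way, watching the force.

>>> move_arm(
  deltas=[-1,0.001,0.0012,0.01,0,-1,0.001,0.0012,0.017,0,-1,0.001,0.0012,0.024,0,-1,0.001,0.0012,0.031,0,-1,0.001,0.0012,0.034,0,-1,0.001,0.0012,0.034,0],
)

```text
t: 7.25
tool_pos: [0.5179, 0.2952, 0.1071]
tool_rot: [-2.061, -2.368, 0.004]
contact_force: [-0.7, 0.3, -1.9]
opening: 0.0321
```

```bash
python3 - <<'E'
from h import *
go([.518,.2955,.093]);print(get_obs()['wrist_torque'])
E
```

```text
t 7.25 pos [0.5179 0.2952 0.1071] yaw 7.93 tilt -1.0 open 0.0321 F [-0.7  0.3 -1.9]
mm [ 0.3  0.2 14.1] turn None
[ 0.21292708  0.12278249 -0.03868984]
```

No contact force at about 7 mm depth, so it is entering. I continue down to the carriage and then push.

>>> move_arm(
  deltas=[-1,0,0,0.005,0,-1,0,0,0.009,0,-1,0,0,0.013,0,-1,0,0,0.016,0,-1,0,0,0.018,0,-1,0,0,0.02,0,-1,0,0,0.022,0,-1,0,0,0.023,0,-1,0,0,0.023,0],
)

```text
t: 8.15
tool_pos: [0.518, 0.2955, 0.0855]
tool_rot: [-2.06, -2.368, 0.004]
contact_force: [-4.4, 0.7, 6.5]
opening: 0.0317
```

```bash
python3 - <<'E'
from h import *
go([.518,.2955,.0815]);print(get_obs()['wrist_torque'])
E
```

```text
t 8.15 pos [0.518  0.2955 0.0855] yaw 7.94 tilt -1.0 open 0.0317 F [-4.4  0.7  6.5]
mm [0.  0.1 4. ] turn None
[ 0.02821862  0.78684614 -0.08038284]
```

>>> move_arm(
  deltas=[-1,0,0,0.002,0,-1,0,0,0.004,0,-1,0,0,0.005,0,-1,0,0,0.006,0,-1,0,0,0.006,0],
)

```text
t: 8.65
tool_pos: [0.5181, 0.2957, 0.083]
tool_rot: [-2.06, -2.367, 0.006]
contact_force: [-11.3, -2.6, 17.5]
opening: 0.0322
```

>>> move_arm(
  deltas=[-1,0,0,0.005,0,-1,0,0,0.006,0,-1,0,0,0.007,0,-1,0,0,0.007,0],
)

```text
t: 9.05
tool_pos: [0.5183, 0.2959, 0.0829]
tool_rot: [-2.059, -2.367, 0.011]
contact_force: [-19.0, -8.0, 35.6]
opening: 0.0319
```

```bash
python3 - <<'E'
from h import *
go([.518,.2955,.0815]);print(get_obs()['wrist_torque'])
a=get_image('scene')[:,:,::-1]
f=lambda im,x,y,w,h,s:cv2.resize(im[y:y+h,x:x+w],None,fx=s,fy=s,interpolation=cv2.INTER_CUBIC)
cv2.imwrite('pics/c5.png',f(a,315,120,65,80,7))
E
```

```text
t 9.05 pos [0.5183 0.2959 0.0829] yaw 7.98 tilt -1.0 open 0.0319 F [-19.   -8.   35.6]
mm [-0.3 -0.4  1.4] turn None
[-1.39800771  3.30530558 -0.1126115 ]
```

View pics/c5.png

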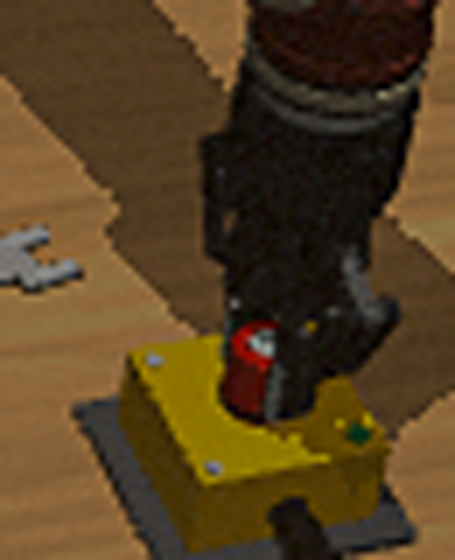

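Head sits on the socket face at about (250,415), with 35 N and no further motion. I relax, open and lift.

>>> move_arm(
  deltas=[-1,0,0,-0.0005,0,-1,0,0,-0.0005,0,0.6,0,0,-0.0005,0,0.6,0,0,-0.0005,0,0.6,0,0,-0.0005,0,0.6,0,0,-0.0005,0,0.6,0,0,-0.0005,0,0.6,0,0,-0.001,0,0.6,0,0,-0.002,0],
)

```text
t: 10.0
tool_pos: [0.5184, 0.2958, 0.0849]
tool_rot: [-2.059, -2.367, 0.011]
contact_force: [0.2, -0.2, -0.3]
opening: 0.068
```

>>> move_arm(
  deltas=[0.6,0,0,-0.02,0,0.6,0,0,-0.05,0,0.6,0,0,-0.085,0,0.6,0,0,-0.12,0,0,0,0,-0.12,0],
)

```text
t: 10.5
tool_pos: [0.5224, 0.2974, 0.2121]
tool_rot: [2.061, 2.37, 0.006]
contact_force: [0.2, -0.1, 1.3]
opening: 0.0553
```

```bash
python3 - <<'E'
from h import *
# paddle geometry from base pose
bc=np.array([.4939,-.2575]);th=np.arctan2(.0417,.1405)
for q in(0,.2):
  a=.4-q;l=np.array([60-85*np.cos(a)+5*np.sin(a),0]);print(q,bc+np.array([np.cos(th),np.sin(th)])*l[0]/1e3,'z',35+85*np.sin(a)+5*np.cos(a))
print(np.degrees(th));go([.479,-.262,.2],16.5)
a=get_image('scene')[:,:,::-1];b=get_image('top')[:,:,::-1]
f=lambda im,x,y,w,h,s:cv2.resize(im[y:y+h,x:x+w],None,fx=s,fy=s,interpolation=cv2.INTER_CUBIC)
cv2.imwrite('pics/c6.png',np.hstack([f(a,315,120,65,80,6),f(b,300,180,55,80,6)]))
E
```

```text
0 [ 0.47823241 -0.2621501 ] z 72.70586406624972
0.2 [ 0.47250992 -0.26384852] z 56.78722600678641
16.53073873471086
t 10.5 pos [0.5224 0.2974 0.2121] yaw 7.98 tilt -1.0 open 0.0553 F [ 0.2 -0.1  1.3]
mm [-548.  -120.7   10.7] turn -8.518181439312926
```

View pics/c6.png

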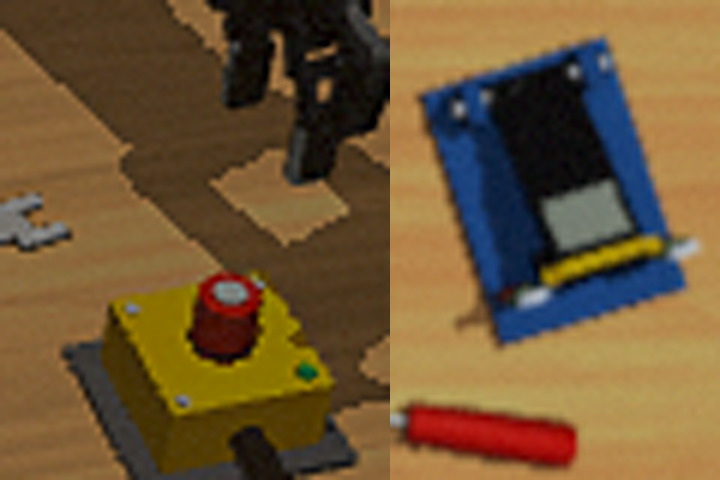

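The plug stands on the socket and looks flush, top at (231,291). The paddle is untouched, patch at about (588,215). I check flushness numerically and move to the paddle.

```bash
python3 - <<'E'
from h import *
for z in(.086,.096):print(z,(proj('scene',[.5185,.2925,z])-[315,120]+.5)*6)
E
```

```text
0.086 [231.37459243 292.74590485]
0.096 [234.2927241  278.50145504]
```

>>> move_arm(
  deltas=[-1,-0.04,-0.009,0,-1,-1,-0.085,-0.019,0,-3,-1,-0.13,-0.029,0,-5,-1,-0.175,-0.039,0,-7,-1,-0.22,-0.048,0,-8.5,-1,-0.265,-0.058,0,-8.5,-1,-0.31,-0.068,0,-8.5,-1,-0.355,-0.078,0,-8.5,-1,-0.4,-0.088,0,-8.5,-1,-0.44,-0.097,0,-8.5],
)

```text
t: 11.6
tool_pos: [0.4834, -0.1545, 0.2049]
tool_rot: [-1.877, -2.511, 0.008]
contact_force: [1.9, 0.0, 0.8]
opening: -0.0001
```

```bash
python3 - <<'E'
from h import *
go([.479,-.262,.13],16.5)
E
```

```text
t 11.6 pos [ 0.4834 -0.1545  0.2049] yaw 16.44 tilt -1.0 open -0.0001 F [1.9 0.  0.8]
mm [-102.   -34.    74.9] turn -0.06123652768104648
```

Flushness is confirmed: predicted (231,293) for z=86 mm, seen (231,291). On to above the patch.

>>> move_arm(
  deltas=[-1,-0.035,-0.011,0.005,0,-1,-0.07,-0.023,0.02,0,-1,-0.102,-0.034,0.04,0,-1,-0.102,-0.034,0.075,0,-1,-0.102,-0.034,0.075,0,-1,-0.102,-0.034,0.075,0],
)

```text
t: 12.2
tool_pos: [0.4778, -0.2608, 0.1279]
tool_rot: [-1.874, -2.507, 0.007]
contact_force: [0.1, -0.6, 0.9]
opening: -0.0002
```

```bash
python3 - <<'E'
from h import *
go([.479,-.262,.1],16.5)
a=get_image('scene')[:,:,::-1];b=get_image('top')[:,:,::-1]
f=lambda im,x,y,w,h,s:cv2.resize(im[y:y+h,x:x+w],None,fx=s,fy=s,interpolation=cv2.INTER_CUBIC)
cv2.imwrite('pics/c7.png',np.hstack([f(a,140,140,65,90,6),f(b,295,170,65,90,6)]))
E
```

```text
t 12.2 pos [ 0.4778 -0.2608  0.1279] yaw 16.45 tilt -0.9999 open -0.0002 F [ 0.1 -0.6  0.9]
mm [-1.6  1.1 27.9] turn -0.051498803040956886
```

View pics/c7.png

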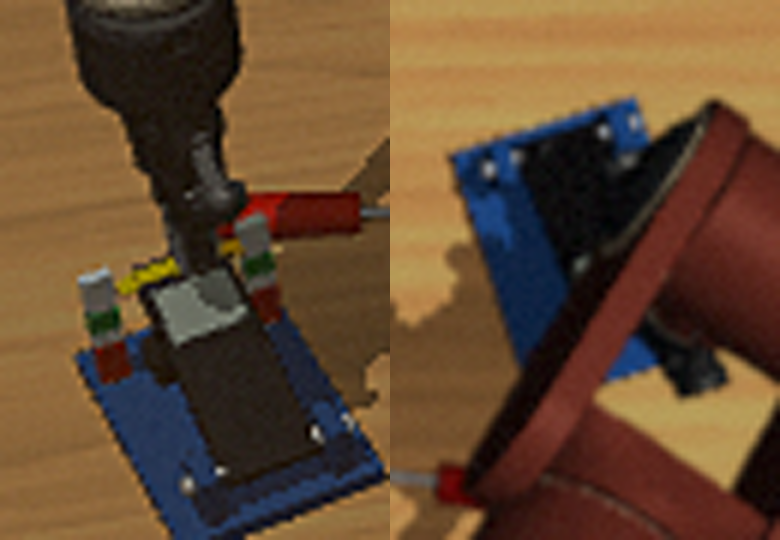

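Closed fingertips at (203,272) hang over the patch (205,305), about 30 mm above it and clear of the posts. I descend gently.

>>> move_arm(
  deltas=[-1,-0.001,0.001,0.012,0,-1,-0.001,0.001,0.022,0,-1,-0.001,0.001,0.026,0,-1,-0.001,0.001,0.029,0,-1,-0.001,0.001,0.032,0,-1,-0.001,0.001,0.034,0,-1,-0.001,0.001,0.034,0],
)

```text
t: 13.0
tool_pos: [0.4809, -0.2626, 0.0975]
tool_rot: [-1.877, -2.514, 0.007]
contact_force: [-0.4, 0.1, 3.8]
opening: 0.0001
```

>>> move_arm(
  deltas=[-1,0,0,0.003,0,-1,0,0,0.006,0,-1,0,0,0.009,0,-1,0,0,0.011,0,-1,0,0,0.013,0,-1,0,0,0.013,0,-1,0,0,0.013,0],
)

```text
t: 13.7
tool_pos: [0.4814, -0.2634, 0.0857]
tool_rot: [-1.878, -2.515, 0.009]
contact_force: [-1.6, 0.6, 7.8]
opening: 0.0003
```

>>> move_arm(
  deltas=[-1,0,0,0.003,0,-1,0,0,0.005,0,-1,0,0,0.006,0,-1,0,0,0.006,0,-1,0,0,0.006,0],
)

```text
t: 14.2
tool_pos: [0.4814, -0.2641, 0.0809]
tool_rot: [-1.878, -2.516, 0.011]
contact_force: [-3.6, 0.3, 9.2]
opening: 0.0001
```

```bash
python3 - <<'E'
from h import *
go([.479,-.262,.08],16.5)
a=get_image('scene')[:,:,::-1]
f=lambda im,x,y,w,h,s:cv2.resize(im[y:y+h,x:x+w],None,fx=s,fy=s,interpolation=cv2.INTER_CUBIC)
cv2.imwrite('pics/c8.png',f(a,145,165,55,55,10))
E
```

```text
t 14.2 pos [ 0.4814 -0.2641  0.0809] yaw 16.5 tilt -1.0 open 0.0001 F [-3.6  0.3  9.2]
mm [ 2.7 -1.7  0.9] turn 0.0004428097524851182
```

View pics/c8.png

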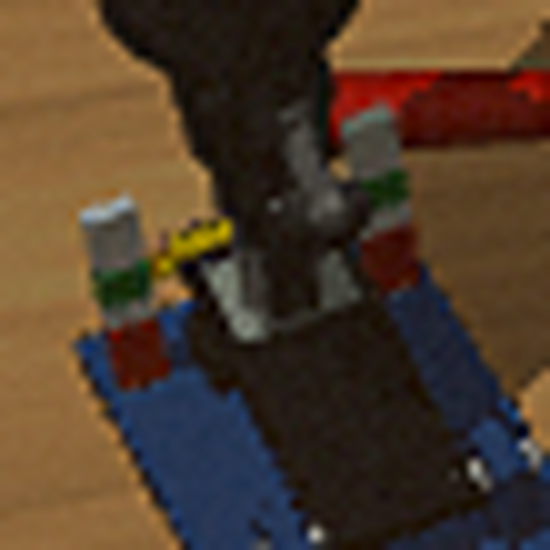

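The yellow line extrapolates to about (122,283) on the left post, mid-green (270–305). I hold with the same preload.

>>> move_arm(
  deltas=[-1,0,0,0.0015,0,-1,0,0,0.0015,0,-1,0,0,0.0015,0,-1,0,0,0.0015,0,-1,0,0,0.0015,0,-1,0,0,0.0015,0],
)

```text
t: 14.85
tool_pos: [0.4813, -0.2643, 0.0804]
tool_rot: [-1.878, -2.515, 0.011]
contact_force: [-4.4, 1.5, 9.2]
opening: -0.0001
```

```bash
python3 - <<'E'
from h import *
go([.479,-.262,.08],16.5)
a=get_image('scene')[:,:,::-1]
f=lambda im,x,y,w,h,s:cv2.resize(im[y:y+h,x:x+w],None,fx=s,fy=s,interpolation=cv2.INTER_CUBIC)
cv2.imwrite('pics/c9.png',f(a,145,150,240,80,3.3))
go([.479,-.262,.08],16.5)
E
```

```text
t 14.85 pos [ 0.4813 -0.2643  0.0804] yaw 16.5 tilt -1.0 open -0.0001 F [-4.4  1.5  9.2]
mm [ 2.8 -1.5  0.4] turn 0.002814476784081421
t 14.9 pos [ 0.4813 -0.2643  0.0804] yaw 16.51 tilt -1.0 open 0.0005 F [-3.3  2.   9.6]
mm [ 2.8 -1.5  0.4] turn 0.005897614322677214
```

View pics/c9.png

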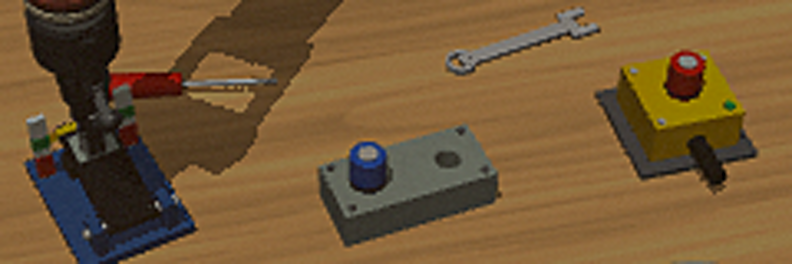

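Red plug is home in the socket (685,75), blue is in the dock (368,165), the tools are unmoved, and the paddle is steady at 9 N. I hand in.

```bash
python3 -c "
from h import *
order.finish_job();go([.479,-.262,.08],16.5)"
```

```text
the job is handed in; nothing more can be done
the job is handed in; nothing more can be done
```

The red plug is in the yellow socket, pushed home and released. I handed the job in at about 15 s with the fingertips still holding the paddle in the green band. No verdict was reported.

**Plug:** I pushed until 35 N gave no further motion. After release, the head's top showed at pixel (231,291), against (231,293) predicted for flush and (234,279) for 10 mm proud.

**Paddle:** About 16.6 mm of press and a steady 9.2–9.6 N both put it at about 0.20 rad. The yellow line extrapolates to mid-green on the left post.

**Bystanders:** In the last picture, the blue plug, spanner and screwdriver look unmoved. The spare wheel, nut tray, oil can and battery were out of that frame, and I did not check them again.

**Slips:**
- One row had a typo (-33 instead of -0.033), which the per-row limit caught.
- A sign error took the gripped plug about 0.24 m the wrong way. It passed over the blue plug with about 12 mm of clearance and no contact force showed.
- The two cameras disagreed by 3–4 mm on the hole's x position. I used a value between them, and the plug went in without resistance. While I pushed it home there was up to 19 N of sideways force.

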